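# Tongs to the warm bread roll behind the saucepan

### The job

Without lifting it, slide the green saucepan across the warming plate from the grey ring onto the centre of the orange ring and let go of it, so that the bread roll behind it can be reached. Then pick up the kitchen tongs by their red grips, squeeze their jaws on the roll (touch the roll with the tongs only) and lift it about 10 cm above the plate; finish while holding it still there in the tongs, with nothing put down. Leave the jar, canister and mug alone.

Things in the scene. Friction and masses are not known exactly. Their poses are not given: they have to be found in the camera images.
- pot: green saucepan, 110 mm wide, 70 mm tall, 0.4 to 0.8 kg, standing on the grey ring of the plate; origin at the centre of its underside, z up. A wooden stub handle points along its own -x: a bar 16 mm wide (along y) and 14 mm thick, from 55 to 140 mm from the centre, its mid-height 50 mm above the pan's underside
- pot_grip (a point): point on the pan's handle to grip, in the middle of the bar, 105 mm from the pan's centre and 50 mm above its underside
- ring_start: grey ring of 140 mm diameter (with a dot in the middle) printed on the plate, where the pan stands at first; origin at its centre on the plate's top. It lies to the left or to the right of the orange one
- ring_target: orange ring of 140 mm diameter (with a dot in the middle) printed on the plate, where the pan has to go; origin at its centre on the plate's top
- plate: black warming plate, fixed, 330 mm (x) by 460 mm (y), 12 mm thick; origin at the centre of its underside, on the worktop
- roll: round golden bread roll, rigid, 46 mm in diameter (upright sides from 12 to 23 mm above its underside), 40 mm tall, 45 g; on the plate beyond the pan as seen from the robot; origin at the centre of its underside, z up
- tongs: steel sprung tongs lying on edge on the worktop left or right of the plate, 250 mm long, 24 mm high, 120 g. Origin: middle of the underside, below the middle of the red grips; x to the jaws, y across (squeeze direction), z up. The grips reach 33 mm either way along x, 58 mm over their outside at rest, about 37 mm when the jaws have closed on the roll. Hinge at x = -105 mm
- tongs_jaws (a point): point midway between the flat jaws, 108 mm ahead of the tongs' origin and 12 mm above their underside: the place for the middle of the roll. The jaws reach from x = 80 to 130 mm of the tongs; at rest they stand about 88 mm apart inside, 96 mm outside
- tongs_left (a joint): angle by which each arm of the tongs is squeezed in, rad (both move alike): 0 open, about 0.1 closed on the roll, 0.17 fully closed; per 0.01 rad the grips narrow by 2.1 mm, the jaws by 4.3 mm. The spring needs about 10 N on the grips to begin closing, about 12 N at the roll, and reopens them
- jar: amber glass jar with a red lid, 76 mm wide, 130 mm tall, beside the plate on the side where the tongs are not; origin at the centre of its underside; leave alone
- canister: white canister, 106 mm wide, 95 mm tall, by a far corner of the plate; origin at the centre of its underside; leave alone
- mug: blue mug, 80 mm wide, 90 mm tall, by the other far corner of the plate; origin at the centre of its underside; leave alone
Things that resemble listed ones, but are neither listed nor needed, are in the scene too. What is shaped like the pot but blue is not meant.

How it is judged:
On the way, in this order (a step that is already met when the one before it is completed fails the run):
1. the saucepan stands on the orange ring, let go (horizontal distance between pot and ring_target below 0.02 m and height (world z) of pot below 0.018 m and angle between pot's own z axis and vertical below 0.1 rad and linear speed of pot below 0.02 m/s and contact force between the fingers and pot below 0.2 N), for 0.2 s.
2. the tongs are picked up in the gripper (height (world z) of tongs above 0.015 m and contact force between the fingers and tongs above 1 N), for 0.2 s.
3. the tongs have the roll off the plate (height (world z) of roll above 0.032 m and contact force between tongs and roll above 0.5 N), for 0.2 s.
At the end, for the whole second after the job is handed in: Roll still, held by the tongs' jaws alone, underside over 60 mm above the plate; tongs in the gripper, over 40 mm above the plate, touching nothing else; pan flat, untouched, within 20 mm of the orange ring's centre; jar, canister, mug upright, within 30 mm of their places (horizontal distance between pot and ring_target below 0.02 m and height (world z) of pot below 0.018 m and angle between pot's own z axis and vertical below 0.1 rad and height (world z) of roll above 0.072 m and height (world z) of tongs above 0.052 m and contact force between tongs and roll above 0.5 N and contact force between the fingers and tongs above 1 N and contact force between each of the arm, the fingers and roll below 0.1 N and distance between roll and tongs_jaws below 0.045 m and linear speed of roll below 0.03 m/s and contact force between each of the arm, the fingers and pot below 0.2 N and contact force between each of roll, tongs and jar below 0.1 N and contact force between each of roll, tongs and canister below 0.1 N and contact force between each of roll, tongs and mug below 0.1 N and contact force between each of roll, tongs and pot below 0.1 N and distance of each of jar, canister, mug from where it was at the start of the episode below 0.03 m and angle between each of jar, canister, mug's own z axis and vertical below 0.15 rad); the arm keeps its last pose, push and grip.
It fails at once if the saucepan is lifted off the plate (more than 6 mm) or tipped (height (world z) of pot above 0.018 m or angle between pot's own z axis and vertical above 0.12 rad).
It fails at once if the robot touches the roll itself (contact force between any of the fingers, the arm and roll above 0.5 N).
It fails at once if jar, canister or mug pushed away or knocked over (distance of any of jar, canister, mug from where it was at the start of the episode above 0.03 m or angle between any of jar, canister, mug's own z axis and vertical above 0.3 rad).
It also fails if it takes over 64 s, if anything falls off the work surface, if the arm or the gripper's body presses on something with over 40 N, if the wrist force passes 120 N, or if a joint passes its speed limit or range.

### The arm

A 7-joint arm with a two-finger parallel gripper is mounted at the origin on the work surface. World frame = base frame: x ahead of the robot, y to its left, z up, the work surface at z = 0. Lengths are in m, angles in rad, forces in N, time in s.
With the tool pointing down it reaches from about 0.4 to 0.85 m from the base axis. Payload 10.4 kg.
Tool frame: the origin (TCP) lies on the centre line of the jaws, within the pads' length; the fingertips stand 19 mm ahead of it and the grasp point (between the pads) is the TCP; z points along the fingers, y is the line along which they close (so a half turn about z gives the same grasp; the last joint's range is limited). The gripper opens to 85 mm and grips with 20 to 120 N. Pads are 22 mm wide; open, the fingers measure 114 mm over their backs; the gripper's body (76 mm by 85 mm) begins 54 mm behind the grasp point. The pads swing forward as they close: fully open they stand 13 mm farther back than shut.
Start: joints at [-1.292, 0.332, -0.065, 1.46, 0.022, 1.35, -0.088], TCP at [0.186, 0.597, 0.228] pointing down, gripper open.
Joint ranges: [-2.6, 2.6], [-0.5, 2.12], [-1.47, 1.34], [0.16, 2.42], [-1.27, 4.41], [0.06, 2.06], [-2.6, 2.6]. Speed limits (rad/s): [2.22, 2.22, 2.79, 2.79, 3.14, 3.14, 3.14].

### API

Orientations are given as a unit quaternion [x, y, z, w].
In Python, from station import telemetry, snapshot, manip gives the robot as it stands.
- The arm moves only by the shell command python3 -m handwheel 'ROWS' [FORCE]. ROWS is JSON, a list of rows, each an object of numbers: "x", "y", "z": the shift along the world's x, y, z each as a share of 0.25 m, from -1 to 1; "ax", "ay", "az": the turn, a rotation vector about the world's x, y, z each as a share of 360 degrees, from -1 to 1; "grip": the opening, from 0 (shut) to 1 (fully open). In form: [{"x": .., "y": .., "z": .., "ax": .., "ay": .., "az": .., "grip": ..}, ...]. A call has 1 to 8 rows; each row is the pose to reach, as a shift and turn from the pose commanded when the call began, turning the shorter way round; what a row does not reach only later rows make up. A row lasts 1/12 s, in which the tool goes at most 41.7 mm and 7.16 degrees, less where a joint would pass 70% of its speed; a pose out of reach is approached as far as the arm can. A call with a number of a shift or a turn outside -1 to 1 is refused whole. A call with a gripper value outside its range is refused whole. The fingers move at their own pace and stop on an object; FORCE is the grip in N (left out, the last holds). Time passes only in rows, so rows that repeat a pose let the fingers close. It gives the time, the measured TCP pose, the force, the opening and the grip force at its end, in the units of the state.
- telemetry.sense(): the state, without advancing time (a new reading comes with each control period).
- snapshot(name): name is "scene" or "top"; returns a dict with "pixels" (420x560x3 uint8, blue, green, red), "depth" (420x560 float32, m along the optical axis (not along the pixel's ray), 0 where there is no reading), "fx", "fy", "cx", "cy" (pixels), "R" (3x3) and "t" (3): a world point X has camera coordinates R X + t. Camera axes: x right, y down, z forward; pixel columns grow to the right and rows downward; lengths in m; the calibration is good to about 2 mm. A picture is of the moment at which its call begins.
- manip.finish_job(): hands the job in; it is judged then, once.
The state is a dict: "time_s": time; "joints": joint angles; "joint_velocities": joint speeds; "joint_torque": joint torques, N m; "tcp_pos": TCP position; "tcp_rot": TCP orientation; "ft_force": force on the tool from outside, world axes, zero at the start; "moment": the same for the moment, N m; "grip_width": finger opening in m; "gripper_force": force on a finger pad.
Only numpy, scipy, OpenCV 4.12 (cv2) and the standard library are available. Lean on these libraries where they do the work, as an engineer would, in place of code of your own. Each camera call takes 0.05 s, during which the arm holds its last target. There are 200 camera calls.

## Working session

There is one attempt and no reset: what is moved stays moved. The work goes in short steps, Python scripts to look and compute and a shell command to move; the robot and the scene stay as the last step left them, time stands still between calls to the robot, and variables do not carry over. Pictures are saved under pics/ and viewed, at most 10 in all, crops included, and the job is handed in when it is done.

```bash
mkdir -p pics
cat > h.py <<'E'
import numpy as np, cv2
from station import telemetry, snapshot
def ray(s,u,v):
    R=np.array(s['R']);t=np.array(s['t'])
    d=R.T@np.array([(u-s['cx'])/s['fx'],(v-s['cy'])/s['fy'],1]);return -R.T@t,d
def onz(s,u,v,z):
    o,d=ray(s,u,v);return o+d*(z-o[2])/d[2]
def cloud(s):
    v,u=np.mgrid[:420,:560];d=s['depth']
    c=np.stack([(u-s['cx'])/s['fx']*d,(v-s['cy'])/s['fy']*d,d],-1)
    return (c-np.array(s['t']))@np.array(s['R'])
E
python3 - <<'E'
from h import *
for n in('scene','top'):
    s=snapshot(n);cv2.imwrite(f'pics/{n}0.png',s['pixels']);np.save(f'{n}0.npy',s,allow_pickle=True)
    print(n,s['fx'],(-np.array(s['R']).T@np.array(s['t'])).round(3))
print(telemetry.sense())
E
```

```text
scene 404.0548763887541 [0.995 0.607 1.208]
top 415.09288419002723 [0.323 0.083 1.133]
{'time_s': 0.1, 'joints': array([-1.29158683,  0.33280633, -0.0646983 ,  1.46085813,  0.02161379,
        1.34991766, -0.08850069]), 'joint_velocities': array([-0.00179591, -0.00158244,  0.00118925, -0.00047995, -0.0006325 ,
       -0.00144904, -0.00039422]), 'joint_torque': array([ 6.14918572e-04, -6.26753426e+01,  4.86949144e-02, -3.92424381e+01,
        1.62689126e-02,  7.16930241e-03, -1.39372921e-05]), 'tcp_pos': array([0.18568619, 0.59641575, 0.22679658]), 'tcp_rot': array([ 1.50322762e-01,  9.88636763e-01, -6.43914778e-04, -6.08086300e-05]), 'ft_force': array([ 0.79612165, -0.06076516, -0.59708178]), 'moment': array([-0.01282779,  0.0205354 , -0.01983857]), 'gripper_force': 0.0, 'grip_width': 0.08532244595926304}
```

View pics/top0.png

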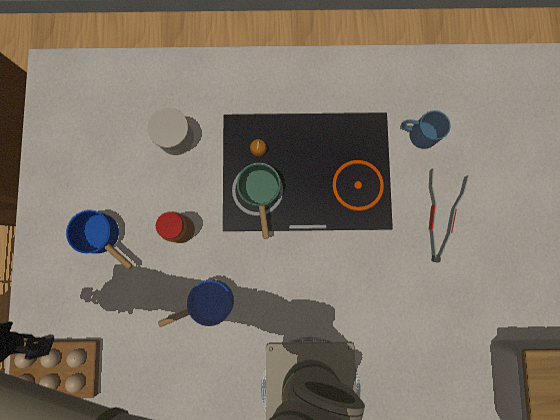

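View pics/scene0.png

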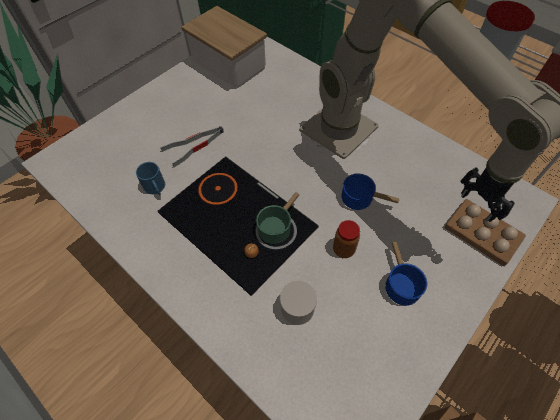

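Top view: there are three pans, green at (260,184) on the grey ring and blue at (92,231) and (210,302). Only the green one fits the pot. The roll is at (258,147), the orange ring at (358,185), and the tongs lie to the right with the hinge at (436,260), jaws at (432,170) and (466,177), and red grips at (432,217) and (453,220). The jar is at (170,226), the canister at (168,130) and the mug at (432,128).

```bash
cat > m.py <<'E'
from h import *
def blobs(s,lo,hi,box,n=3,amin=8):
    hsv=cv2.cvtColor(s['pixels'],cv2.COLOR_BGR2HSV)
    m=cv2.inRange(hsv,lo,hi);k=np.zeros_like(m);x0,y0,x1,y1=box;k[y0:y1,x0:x1]=1;m*=k
    N,l,st,c=cv2.connectedComponentsWithStats(m)
    o=sorted([i for i in range(1,N) if st[i,4]>=amin],key=lambda i:-st[i,4])[:n]
    return [(c[i],st[i],l==i) for i in o]
E
python3 - <<'E'
from m import *
s=np.load('top0.npy',allow_pickle=True).item();P=cloud(s)
B=(224,112,394,235)
def show(n,lo,hi,z,box,k=3):
    for c,st,m in blobs(s,lo,hi,box,k): 
        v,u=np.nonzero(m)
        (cx,cy),r=cv2.minEnclosingCircle(np.stack([u,v],1).astype(np.float32))
        q=P[m];print(n,c.round(1),st[4],'centroid',onz(s,*c,z).round(4),'circ',onz(s,cx,cy,z)[:2].round(4),round(r,1),'z',np.percentile(q[:,2],[5,50,95]).round(3))
show('ring',(5,150,120),(18,255,255),.012,(325,150,394,220),2)
show('roll',(5,90,80),(25,255,255),.035,(240,130,280,160),1)
show('green',(60,60,30),(90,255,255),.082,B,2)
show('handle',(8,60,80),(25,255,255),.069,(240,195,290,245),1)
show('red',(0,120,60),(8,255,255),.024,(415,160,480,270),3)
show('red2',(172,120,60),(180,255,255),.024,(415,160,480,270),3)
m=(P[...,2]>.012)&(P[...,2]<.04);k=np.zeros_like(m);k[160:275,420:480]=1;m&=k
q=P[m];print('tongs pts',len(q),q.min(0),q.max(0))
for x in np.arange(q[:,0].min(),q[:,0].max(),.02):
    a=q[(q[:,0]>=x)&(q[:,0]<x+.006)];print(x.round(3),np.sort(a[:,1]).round(3)[[0,-1]] if len(a) else '',a[:,2].mean().round(3))
for n,(u,v,z) in dict(can=(168,130,.095),mug=(432,128,.09),jar=(170,226,.13)).items():print(n,onz(s,u,v,z).round(3))
im=s['pixels'][100:280,220:490];cv2.imwrite('pics/c.png',cv2.resize(im,None,fx=2.9,fy=2.9,interpolation=2))
E
```

```text
ring [357.7 184.9] 497 centroid [ 0.5318 -0.1412  0.012 ] circ [ 0.5315 -0.1407] 25.7 z [0.011 0.014 0.018]
ring [357.7 184.5] 44 centroid [ 0.5329 -0.1414  0.012 ] circ [ 0.5329 -0.1414] 3.7 z [0.01  0.014 0.017]
roll [257.6 147.1] 211 centroid [0.6349 0.1319 0.035 ] circ [0.635  0.1319] 8.3 z [0.035 0.047 0.054]
green [260.3 184.5] 1193 centroid [0.5224 0.1235 0.082 ] circ [0.5223 0.1276] 22.5 z [0.017 0.021 0.084]
handle [263.4 221.8] 194 centroid [0.4274 0.1163 0.069 ] circ [0.428  0.1123] 16.6 z [0.066 0.071 0.074]
red [431.6 216.7] 91 centroid [ 0.4406 -0.3342  0.024 ] circ [ 0.4411 -0.3339] 11.8 z [0.005 0.019 0.028]
red [453.5 220.5] 28 centroid [ 0.4297 -0.3923  0.024 ] circ [ 0.4297 -0.3923] 11.8 z [0.01  0.026 0.03 ]
tongs pts 630 [ 0.32246836 -0.44026875  0.01206352] [ 0.57404149 -0.32975682  0.03280733]
0.322 [-0.35  -0.331] 0.024
0.342 [-0.356 -0.334] 0.022
0.362 [-0.364 -0.334] 0.02
0.382 [-0.378 -0.333] 0.022
0.402 [-0.386 -0.332] 0.021
0.422 [-0.391 -0.333] 0.023
0.442 [-0.397 -0.336] 0.022
0.462 [-0.399 -0.34 ] 0.02
0.482 [-0.414 -0.343] 0.023
0.502 [-0.424 -0.34 ] 0.021
0.522 [-0.43  -0.337] 0.022
0.542 [-0.438 -0.34 ] 0.019
0.562 [-0.345 -0.342] 0.023
can [0.666 0.361 0.095]
mug [ 0.666 -0.325  0.09 ]
jar [0.414 0.341 0.13 ]
```

View pics/c.png

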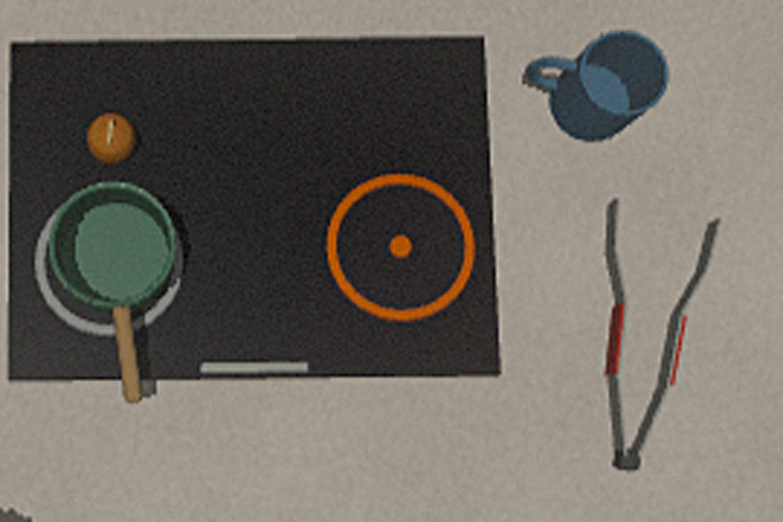

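The crop confirms that the green saucepan sits on the grey ring, with its handle tip at crop (133,400). The orange ring is at crop (400,246) and the tongs' grips at (615,340) and (680,350). I'll refine the handle and tongs axes, then move.

Run:
```python
from m import *
s=np.load('top0.npy',allow_pickle=True).item()
c,st,m=blobs(s,(8,60,80),(25,255,255),(240,195,290,245),1)[0]
v,u=np.nonzero(m);W=np.array([onz(s,a,b,.069)[:2] for a,b in zip(u,v)])
w,V=np.linalg.eigh(np.cov(W.T));d=V[:,1]*np.sign(V[0,1]);mu=W.mean(0);p=(W-mu)@d
print('handle mu',mu,'yaw',np.degrees(np.arctan2(d[1],d[0])),'ends',mu+d*p.min(),mu+d*p.max(),'perp',np.ptp((W-mu)@[-d[1],d[0]]))
tip=mu+d*p.min();print('grip from tip',tip+d*.035,'centre from tip',tip+d*.14)
# rim ellipse: points of green mask hull
c,st,m=blobs(s,(60,60,30),(90,255,255),(224,112,394,235),1)[0]
cn=max(cv2.findContours(m.astype(np.uint8),cv2.RETR_EXTERNAL,cv2.CHAIN_APPROX_NONE)[0],key=len)
print('bbox',st,'ell',cv2.fitEllipse(cv2.convexHull(cn)))
# tongs: hinge, tips on z=.024 (top edges)
P=cloud(s);g=s['pixels'].max(2);k=np.zeros_like(g);k[160:270,420:475]=1
mk=(g<115)&(k>0);q=[onz(s,a,b,.024)[:2] for b,a in zip(*np.nonzero(mk))]
sc=np.load('scene0.npy',allow_pickle=True).item()
for c,st,m in blobs(sc,(0,120,60),(8,255,255),(150,115,235,175),3)+blobs(sc,(172,120,60),(180,255,255),(150,115,235,175),3): print('scene red',c.round(1),st[4],onz(sc,*c,.02).round(4))
for n,(a,b) in dict(hinge=(436.2,260),Lt=(431.7,170.5),Rt=(466,177)).items(): print(n,onz(s,a,b,.024).round(4))
for n,(a,b) in dict(hinge=(221.5,130)).items(): print('sc',n,onz(sc,a,b,.024).round(4))
for z in(.012,.082):print(onz(s,260,184,z))
im=sc['pixels'][110:180,140:240];cv2.imwrite('pics/ct.png',cv2.resize(np.hstack([im,s['pixels'][160:270,415:485][:70]]),None,fx=4.6,fy=4.6,interpolation=2))
im=s['pixels'][155:275,410:490];cv2.imwrite('pics/ct2.png',cv2.resize(im,None,fx=5,fy=5,interpolation=2))
```

```text
handle mu [0.42744687 0.11634672] yaw 7.536306784750207 ends [0.38509364 0.1107435 ] [0.47030664 0.12201695] perp 0.015102494078827643
grip from tip [0.4197913  0.11533391] centre from tip [0.52388431 0.12910512]
bbox [ 237  163   44   45 1193] ell ((258.4948425292969, 184.42092895507812), (43.371273040771484, 44.77992630004883), 2.9948558807373047)
scene red [199.9 146. ] 64 [ 0.4431 -0.3304  0.02  ]
hinge [ 0.3252 -0.3393  0.024 ]
Lt [ 0.5673 -0.3422  0.024 ]
Rt [ 0.5482 -0.4344  0.024 ]
sc hinge [ 0.3323 -0.3258  0.024 ]
[0.53716834 0.12688802 0.012     ]
[0.52380909 0.12414637 0.082     ]
```

View pics/ct2.png

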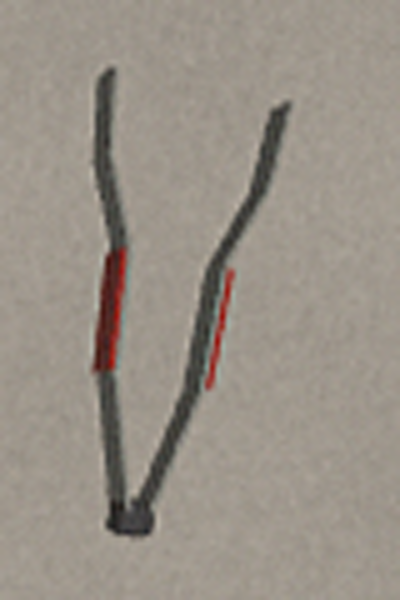

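```bash
python3 -m handwheel '[{"x":0.4,"y":-1,"az":0.069,"grip":1},{"x":0.4,"y":-1,"az":0.069,"grip":1},{"x":0.4,"y":-1,"az":0.069,"grip":1},{"x":0.4,"y":-1,"az":0.069,"grip":1},{"x":0.4,"y":-1,"az":0.069,"grip":1},{"x":0.4,"y":-1,"az":0.069,"grip":1},{"x":0.4,"y":-1,"az":0.069,"grip":1},{"x":0.4,"y":-1,"az":0.069,"grip":1}]' 25
python3 -m handwheel '[{"x":0.53,"y":-0.93,"grip":1},{"x":0.53,"y":-0.93,"grip":1},{"x":0.53,"y":-0.93,"grip":1},{"x":0.53,"y":-0.93,"grip":1},{"x":0.53,"y":-0.93,"grip":1},{"x":0.53,"y":-0.93,"grip":1},{"x":0.53,"y":-0.93,"grip":1},{"x":0.53,"y":-0.93,"grip":1}]'
python3 -c "
from h import *
s=telemetry.sense();print(s['tcp_pos'],s['tcp_rot'],s['joints'])"
```

```text
[0.18568619 0.59641575 0.22679658] [ 1.50322762e-01  9.88636763e-01 -6.43914778e-04 -6.08086300e-05] [-1.29158683  0.33280633 -0.0646983   1.46085813  0.02161379  1.34991766
 -0.08850069]invalid input at $[0]: expected keys x, y, z, ax, ay, az, grip
invalid input at $[0]: expected keys x, y, z, ax, ay, az, grip
```

All the keys are required, so I'll resend with every key.

```bash
python3 -m handwheel '[{"x":0.4,"y":-1,"z":0,"ax":0,"ay":0,"az":0.069,"grip":1},{"x":0.4,"y":-1,"z":0,"ax":0,"ay":0,"az":0.069,"grip":1},{"x":0.4,"y":-1,"z":0,"ax":0,"ay":0,"az":0.069,"grip":1},{"x":0.4,"y":-1,"z":0,"ax":0,"ay":0,"az":0.069,"grip":1},{"x":0.4,"y":-1,"z":0,"ax":0,"ay":0,"az":0.069,"grip":1},{"x":0.4,"y":-1,"z":0,"ax":0,"ay":0,"az":0.069,"grip":1},{"x":0.4,"y":-1,"z":0,"ax":0,"ay":0,"az":0.069,"grip":1},{"x":0.4,"y":-1,"z":0,"ax":0,"ay":0,"az":0.069,"grip":1}]' 25
python3 -m handwheel '[{"x":0.53,"y":-0.93,"z":0,"ax":0,"ay":0,"az":0,"grip":1},{"x":0.53,"y":-0.93,"z":0,"ax":0,"ay":0,"az":0,"grip":1},{"x":0.53,"y":-0.93,"z":0,"ax":0,"ay":0,"az":0,"grip":1},{"x":0.53,"y":-0.93,"z":0,"ax":0,"ay":0,"az":0,"grip":1},{"x":0.53,"y":-0.93,"z":0,"ax":0,"ay":0,"az":0,"grip":1},{"x":0.53,"y":-0.93,"z":0,"ax":0,"ay":0,"az":0,"grip":1},{"x":0.53,"y":-0.93,"z":0,"ax":0,"ay":0,"az":0,"grip":1},{"x":0.53,"y":-0.93,"z":0,"ax":0,"ay":0,"az":0,"grip":1}]'
python3 -c "
from h import *
s=telemetry.sense();print(s['tcp_pos'],s['tcp_rot'],s['joints'],s['time_s'])"
```

```text
time_s: 0.77
tcp_pos: [0.2881, 0.3424, 0.2276]
tcp_rot: [-0.063, 0.998, -0.0, 0.0]
ft_force: [0.2, -0.1, -0.3]
grip_width: 0.0853
gripper_force: 0.0
time_s: 1.43
tcp_pos: [0.4199, 0.1104, 0.2275]
tcp_rot: [-0.063, 0.998, -0.0, 0.0]
ft_force: [-0.5, 0.2, -0.0]
grip_width: 0.0856
gripper_force: 0.0
[0.41990059 0.11044223 0.22754361] [-6.27079176e-02  9.98031887e-01 -2.15533070e-04  1.49734945e-04] [-0.74980445 -0.12017154  0.36131223  1.94802547  0.04444425  1.30615203
  1.29378925] 1.4333
```

```bash
python3 -m handwheel '[{"x":0,"y":0.016,"z":-0.16,"ax":0,"ay":0,"az":0,"grip":0.6},{"x":0,"y":0.016,"z":-0.32,"ax":0,"ay":0,"az":0,"grip":0.6},{"x":0,"y":0.016,"z":-0.48,"ax":0,"ay":0,"az":0,"grip":0.6},{"x":0,"y":0.016,"z":-0.6,"ax":0,"ay":0,"az":0,"grip":0.6},{"x":0,"y":0.016,"z":-0.66,"ax":0,"ay":0,"az":0,"grip":0.6},{"x":0,"y":0.016,"z":-0.66,"ax":0,"ay":0,"az":0,"grip":0.6},{"x":0,"y":0.016,"z":-0.66,"ax":0,"ay":0,"az":0,"grip":0.6}]' 25
python3 -m handwheel '[{"x":0,"y":0,"z":0,"ax":0,"ay":0,"az":0,"grip":0.4},{"x":0,"y":0,"z":0,"ax":0,"ay":0,"az":0,"grip":0.3},{"x":0,"y":0,"z":0,"ax":0,"ay":0,"az":0,"grip":0.15},{"x":0,"y":0,"z":0,"ax":0,"ay":0,"az":0,"grip":0.1},{"x":0,"y":0,"z":0,"ax":0,"ay":0,"az":0,"grip":0},{"x":0,"y":0,"z":0,"ax":0,"ay":0,"az":0,"grip":0},{"x":0,"y":0,"z":0,"ax":0,"ay":0,"az":0,"grip":0},{"x":0,"y":0,"z":0,"ax":0,"ay":0,"az":0,"grip":0}]'
python3 - <<'E'
from m import *
s=snapshot('top');cv2.imwrite('pics/t1.png',cv2.resize(s['pixels'][110:260,210:410],None,fx=3.5,fy=3.5))
for c,st,m in blobs(s,(60,60,30),(90,255,255),(224,112,394,235),1):print(st)
E
```

```text
time_s: 2.02
tcp_pos: [0.4177, 0.1187, 0.0623]
tcp_rot: [-0.066, 0.998, -0.0, -0.001]
ft_force: [0.7, 0.5, 0.1]
grip_width: 0.0513
gripper_force: 0.0
time_s: 2.68
tcp_pos: [0.4187, 0.1186, 0.0634]
tcp_rot: [-0.066, 0.998, 0.0, 0.001]
ft_force: [-1.7, -0.5, 6.3]
grip_width: 0.0142
gripper_force: 24.5
[237 163  43  24 374]
```

View pics/t1.png

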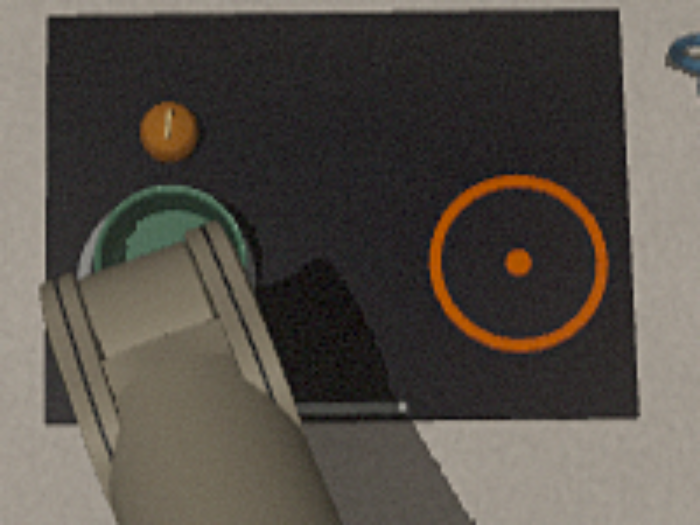

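The picture shows the pan unmoved at crop (170,250), with the handle gripped at 14 mm. The tool is pressing down about 6 N, so I'll ease that slightly and start the slide.

```bash
python3 -m handwheel '[{"x":0,"y":0,"z":0.003,"ax":0,"ay":0,"az":0,"grip":0},{"x":0,"y":-0.03,"z":0.003,"ax":0,"ay":0,"az":0,"grip":0},{"x":0,"y":-0.08,"z":0.003,"ax":0,"ay":0,"az":0,"grip":0},{"x":0.005,"y":-0.14,"z":0.003,"ax":0,"ay":0,"az":0,"grip":0},{"x":0.01,"y":-0.2,"z":0.003,"ax":0,"ay":0,"az":0,"grip":0},{"x":0.01,"y":-0.26,"z":0.003,"ax":0,"ay":0,"az":0,"grip":0},{"x":0.01,"y":-0.3,"z":0.003,"ax":0,"ay":0,"az":0,"grip":0},{"x":0.01,"y":-0.3,"z":0.003,"ax":0,"ay":0,"az":0,"grip":0}]'
```

```text
time_s: 3.4
tcp_pos: [0.4209, 0.0417, 0.0635]
tcp_rot: [-0.065, 0.998, 0.0, 0.0]
ft_force: [0.9, 1.6, 2.3]
grip_width: 0.0139
gripper_force: 25.5
```

```bash
python3 -m handwheel '[{"x":0,"y":-0.06,"z":0,"ax":0,"ay":0,"az":0,"grip":0},{"x":0.01,"y":-0.15,"z":0,"ax":0,"ay":0,"az":0,"grip":0},{"x":0.01,"y":-0.25,"z":0,"ax":0,"ay":0,"az":0,"grip":0},{"x":0.02,"y":-0.35,"z":0,"ax":0,"ay":0,"az":0,"grip":0},{"x":0.02,"y":-0.45,"z":0,"ax":0,"ay":0,"az":0,"grip":0},{"x":0.03,"y":-0.55,"z":0,"ax":0,"ay":0,"az":0,"grip":0},{"x":0.03,"y":-0.63,"z":0,"ax":0,"ay":0,"az":0,"grip":0},{"x":0.03,"y":-0.68,"z":0,"ax":0,"ay":0,"az":0,"grip":0}]'
python3 -m handwheel '[{"x":0,"y":-0.04,"z":0,"ax":0,"ay":0,"az":0,"grip":0},{"x":0,"y":-0.07,"z":0,"ax":0,"ay":0,"az":0,"grip":0},{"x":0,"y":-0.09,"z":0,"ax":0,"ay":0,"az":0,"grip":0},{"x":0,"y":-0.09,"z":0,"ax":0,"ay":0,"az":0,"grip":0}]'
python3 - <<'E'
from m import *
for n in ('top','scene'):
    s=snapshot(n);cv2.imwrite(f'pics/t2{n}.png',cv2.resize(s['pixels'][110:260,210:410] if n=='top' else s['pixels'][130:300,150:330],None,fx=3.5,fy=3.5))
    B=(280,112,394,235) if n=='top' else (160,130,330,260)
    for c,st,m in blobs(s,(60,60,30),(90,255,255),B,1):
        x,y,w,h,a=st;print(n,st,onz(s,x+w/2-.5,y+w/2-.5,.082),onz(s,x+w/2-.5,y,.082))
    for c,st,m in blobs(s,(5,150,120),(18,255,255),B,2):print(st)
E
```

```text
time_s: 4.07
tcp_pos: [0.4282, -0.1278, 0.0634]
tcp_rot: [-0.065, 0.998, 0.0, -0.0]
ft_force: [-0.5, 3.9, 1.6]
grip_width: 0.0147
gripper_force: 26.7
time_s: 4.4
tcp_pos: [0.4284, -0.1494, 0.0633]
tcp_rot: [-0.066, 0.998, 0.0, -0.0]
ft_force: [1.2, 3.5, 2.3]
grip_width: 0.0138
gripper_force: 26.1
top [ 334  158   46   46 1433] [ 0.5303     -0.12460068  0.082     ] [ 0.58974085 -0.1267819   0.082     ]
[333 185  27  26 108]
[377 170   6  11  20]
scene [201 166  33  36 913] [ 0.54155133 -0.11552922  0.082     ] [ 0.49372273 -0.16674726  0.082     ]
[248 244   9  10  55]
[228 180   9  21  27]
```

View pics/t2scene.png

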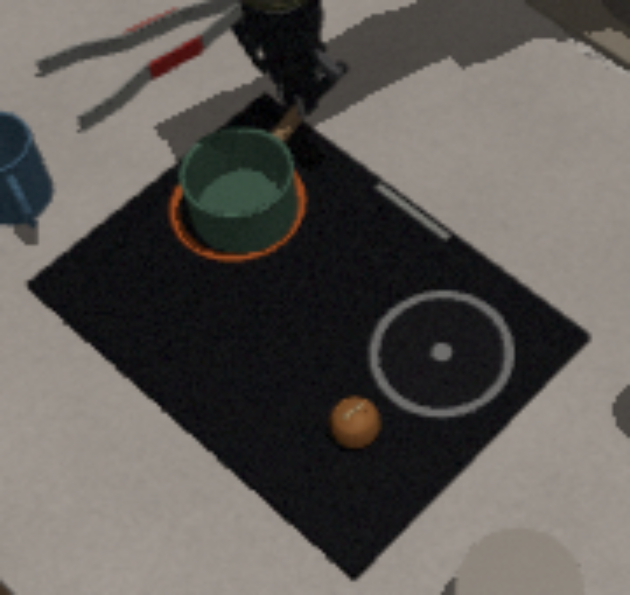

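The scene crop shows the pan inside the orange ring at (238,205), nearly centred. I'll check the offset in the top view before letting go.

View pics/t2top.png

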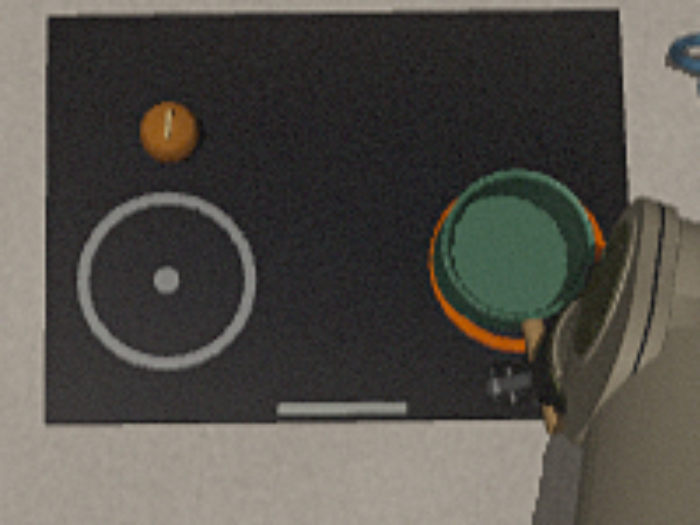

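Run:
```python
from m import *
s=snapshot('top');P=cloud(s)
k=np.zeros((420,560),bool);k[130:215,320:395]=1
m=k&(P[...,2]>.074)&(P[...,2]<.092)&(P[...,0]>.47)
cn=P[m][:,:2];v,u=np.nonzero(m)
c,r=cv2.minEnclosingCircle(np.stack([u,v],1).astype(np.float32));print(m.sum(),c,r,onz(s,*c,.082))
A=np.c_[2*cn,np.ones(len(cn))];b=(cn**2).sum(1);x=np.linalg.lstsq(A,b,rcond=None)[0];print('fit',x[:2],np.sqrt(x[2]+x[0]**2+x[1]**2))
s0=np.load('top0.npy',allow_pickle=True).item();P=cloud(s0);k[:]=0;k[130:215,225:290]=1
m=k&(P[...,2]>.074)&(P[...,2]<.092)&(P[...,0]>.47);v,u=np.nonzero(m)
c,r=cv2.minEnclosingCircle(np.stack([u,v],1).astype(np.float32));print('start',m.sum(),c,r,onz(s0,*c,.082))
sc=snapshot('scene');P=cloud(sc);k[:]=0;k[150:225,180:250]=1
m=k&(P[...,2]>.074)&(P[...,2]<.092)&(P[...,0]>.47);v,u=np.nonzero(m)
q=np.array([onz(sc,a,b,.082)[:2] for a,b in zip(u,v)]);c,r=cv2.minEnclosingCircle(q.astype(np.float32));print('scene',c,r)
```

```text
315 (357.6298522949219, 179.72259521484375) 22.210609436035156 [ 0.53230758 -0.12758759  0.082     ]
fit [ 0.53333825 -0.12728961] 0.05322847822307001
start 302 (258.2888488769531, 183.5133514404297) 21.76211166381836 [0.5251305  0.12854603 0.082     ]
scene (0.5329896807670593, -0.1240190789103508) 0.05925958976149559
```

The top view shows the pan about 13 mm short in y: it sits left of the ring's centre, with rim centre (357.6,179.7). I'll slide it further by that amount and then release.

```bash
python3 -m handwheel '[{"x":0,"y":-0.02,"z":0,"ax":0,"ay":0,"az":0,"grip":0},{"x":0,"y":-0.04,"z":0,"ax":0,"ay":0,"az":0,"grip":0},{"x":0,"y":-0.06,"z":0,"ax":0,"ay":0,"az":0,"grip":0},{"x":0,"y":-0.06,"z":0,"ax":0,"ay":0,"az":0,"grip":0},{"x":0,"y":-0.06,"z":0,"ax":0,"ay":0,"az":0,"grip":0}]'
cat > pan.py <<'E'
from m import *
s=snapshot('top');P=cloud(s);k=np.zeros((420,560),bool);k[130:215,320:395]=1
m=k&(P[...,2]>.074)&(P[...,2]<.092)&(P[...,0]>.47);v,u=np.nonzero(m)
c,r=cv2.minEnclosingCircle(np.stack([u,v],1).astype(np.float32));print('pan',m.sum(),c,r,onz(s,*c,.082))
E
python3 pan.py
```

```text
time_s: 5.02
tcp_pos: [0.4283, -0.1641, 0.0633]
tcp_rot: [-0.066, 0.998, 0.0, -0.0]
ft_force: [1.1, 3.2, 2.3]
grip_width: 0.0141
gripper_force: 26.0
pan 327 (363.6722412109375, 179.08963012695312) 21.885841369628906 [ 0.53380055 -0.14322587  0.082     ]
```

The pan is within 3 mm of the centre, so I'm releasing it and rising.

```bash
python3 -m handwheel '[{"x":0,"y":0,"z":0,"ax":0,"ay":0,"az":0,"grip":0.3},{"x":0,"y":0,"z":0,"ax":0,"ay":0,"az":0,"grip":0.6},{"x":0,"y":0,"z":0,"ax":0,"ay":0,"az":0,"grip":0.6},{"x":0,"y":0,"z":0,"ax":0,"ay":0,"az":0,"grip":0.6},{"x":0,"y":0,"z":0,"ax":0,"ay":0,"az":0,"grip":0.6},{"x":0,"y":0,"z":0,"ax":0,"ay":0,"az":0,"grip":0.6},{"x":0,"y":0,"z":0,"ax":0,"ay":0,"az":0,"grip":0.6}]'
python3 -m handwheel '[{"x":0,"y":0,"z":0.1,"ax":0,"ay":0,"az":0,"grip":0.6},{"x":0,"y":0,"z":0.2,"ax":0,"ay":0,"az":0,"grip":0.6},{"x":0,"y":0,"z":0.35,"ax":0,"ay":0,"az":0,"grip":1},{"x":0,"y":0,"z":0.5,"ax":0,"ay":0,"az":0,"grip":1},{"x":0,"y":0,"z":0.5,"ax":0,"ay":0,"az":0,"grip":1}]'
python3 pan.py
python3 - <<'E'
from m import *
sc=snapshot('scene')
s=np.load('top0.npy',allow_pickle=True).item()
# tongs in top0 crop pixels (5x from 410,155)
f=lambda a,b:onz(s,410+a/5-.4,155+b/5-.4,.024)[:2]
GL=f(118,311);GR=f(219,329);H=f(130,515);TL=f(108,70);TR=f(283,105)
for n,p in dict(GL=GL,GR=GR,H=H,TL=TL,TR=TR).items():print(n,p.round(4))
for a,b in((GL,GR),(TL,TR)):
    d=a-b;print('across',np.linalg.norm(d).round(4),np.degrees(np.arctan2(d[1],d[0])).round(1)-90,(a+b)/2)
d=(TL+TR)/2-H;print(np.linalg.norm(d),np.degrees(np.arctan2(d[1],d[0])))
print('H+110mm',H+.108*d/np.linalg.norm(d))
E
```

```text
time_s: 5.65
tcp_pos: [0.4282, -0.1643, 0.0633]
tcp_rot: [-0.066, 0.998, 0.0, -0.0]
ft_force: [-0.6, -0.2, 0.0]
grip_width: 0.0513
gripper_force: 0.0
time_s: 6.07
tcp_pos: [0.4312, -0.1653, 0.1946]
tcp_rot: [-0.065, 0.998, -0.0, 0.005]
ft_force: [1.6, 0.2, 0.5]
grip_width: 0.0842
gripper_force: 0.0
pan 322 (363.5, 179.0) 21.914705276489258 [ 0.53404057 -0.14279102  0.082     ]
GL [ 0.4403 -0.3384]
GR [ 0.43  -0.392]
H [ 0.3315 -0.3381]
TL [ 0.5726 -0.3411]
TR [ 0.5521 -0.4352]
across 0.0546 -10.900000000000006 [ 0.43513585 -0.36523734]
across 0.0963 -12.299999999999997 [ 0.56233233 -0.3881919 ]
0.23621062705632126 -12.244311583636485
H+110mm [ 0.43703821 -0.3610009 ]
```

Pan is placed and let go. Tongs measure: origin about (0.4355, -0.3625), yaw about -12°, with jaw outer width 96 mm as specified. I'll move over them.

```bash
python3 -m handwheel '[{"x":0.017,"y":-0.16,"z":0,"ax":0,"ay":0,"az":-0.053,"grip":1},{"x":0.017,"y":-0.32,"z":0,"ax":0,"ay":0,"az":-0.053,"grip":1},{"x":0.017,"y":-0.48,"z":0,"ax":0,"ay":0,"az":-0.053,"grip":1},{"x":0.017,"y":-0.64,"z":0,"ax":0,"ay":0,"az":-0.053,"grip":1},{"x":0.017,"y":-0.79,"z":0,"ax":0,"ay":0,"az":-0.053,"grip":1},{"x":0.017,"y":-0.79,"z":0,"ax":0,"ay":0,"az":-0.053,"grip":1},{"x":0.017,"y":-0.79,"z":-0.2,"ax":0,"ay":0,"az":-0.053,"grip":1},{"x":0.017,"y":-0.79,"z":-0.3,"ax":0,"ay":0,"az":-0.053,"grip":1}]'
python3 -m handwheel '[{"x":0,"y":0,"z":0,"ax":0,"ay":0,"az":0,"grip":1},{"x":0,"y":0,"z":0,"ax":0,"ay":0,"az":0,"grip":1}]'
python3 - <<'E'
from m import *
print(telemetry.sense()['joints'])
for n,b in (('scene',(140,100,260,190)),('top',(400,150,500,280))):
    s=snapshot(n);x0,y0,x1,y1=b;cv2.imwrite(f'pics/t3{n}.png',cv2.resize(s['pixels'][y0:y1,x0:x1],None,fx=4,fy=4,interpolation=2))
a=cv2.imread('pics/t3scene.png');b=cv2.imread('pics/t3top.png');h=max(a.shape[0],b.shape[0])
z=np.zeros((h,a.shape[1]+b.shape[1],3),np.uint8);z[:a.shape[0],:a.shape[1]]=a;z[:b.shape[0],a.shape[1]:]=b;z=cv2.resize(z,(800,int(h*800/z.shape[1])));cv2.imwrite('pics/t3.png',z)
E
```

```text
time_s: 6.83
tcp_pos: [0.4318, -0.3627, 0.1112]
tcp_rot: [0.101, 0.995, -0.0, -0.0]
ft_force: [1.8, 0.6, -1.1]
grip_width: 0.0852
gripper_force: 0.0
time_s: 7.0
tcp_pos: [0.431, -0.361, 0.1118]
tcp_rot: [0.101, 0.995, 0.001, -0.002]
ft_force: [-0.0, 0.3, 1.6]
grip_width: 0.0854
gripper_force: 0.0
[-0.05417444  0.37307778  0.81213729  1.80030983 -0.29900387  1.10149822
  2.23095524]
```

View pics/t3.png

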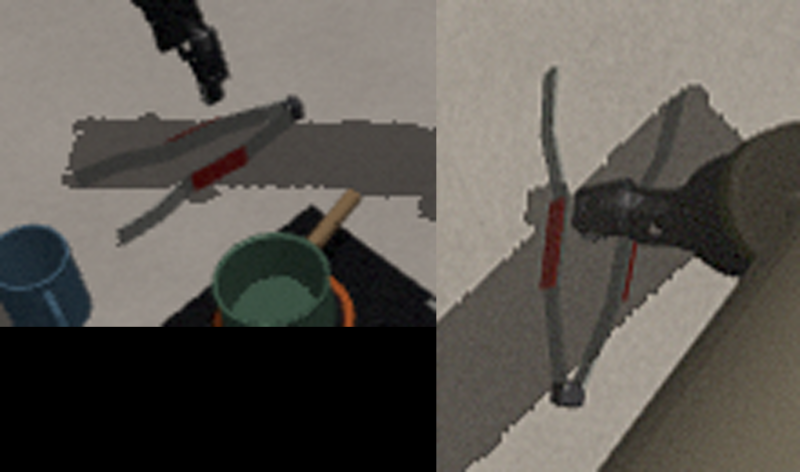

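The picture shows the gripper above and between the tongs' grips (top view, grips at about (553,243) and (630,270)), with no contact. I'll lower straight onto them and close lightly.

```bash
python3 -m handwheel '[{"x":0.018,"y":-0.006,"z":-0.1,"ax":0,"ay":0,"az":0,"grip":1},{"x":0.018,"y":-0.006,"z":-0.2,"ax":0,"ay":0,"az":0,"grip":1},{"x":0.018,"y":-0.006,"z":-0.3,"ax":0,"ay":0,"az":0,"grip":1},{"x":0.018,"y":-0.006,"z":-0.36,"ax":0,"ay":0,"az":0,"grip":1},{"x":0.018,"y":-0.006,"z":-0.36,"ax":0,"ay":0,"az":0,"grip":1},{"x":0.018,"y":-0.006,"z":-0.36,"ax":0,"ay":0,"az":0,"grip":1}]'
python3 -m handwheel '[{"x":0,"y":0,"z":0,"ax":0,"ay":0,"az":0,"grip":0.8},{"x":0,"y":0,"z":0,"ax":0,"ay":0,"az":0,"grip":0.72},{"x":0,"y":0,"z":0,"ax":0,"ay":0,"az":0,"grip":0.68},{"x":0,"y":0,"z":0,"ax":0,"ay":0,"az":0,"grip":0.66},{"x":0,"y":0,"z":0,"ax":0,"ay":0,"az":0,"grip":0.64},{"x":0,"y":0,"z":0,"ax":0,"ay":0,"az":0,"grip":0.62},{"x":0,"y":0,"z":0,"ax":0,"ay":0,"az":0,"grip":0.62},{"x":0,"y":0,"z":0,"ax":0,"ay":0,"az":0,"grip":0.62}]' 30
```

```text
time_s: 7.6
tcp_pos: [0.4378, -0.3637, 0.0248]
tcp_rot: [0.1, 0.995, -0.0, 0.001]
ft_force: [-0.2, 0.2, -0.1]
grip_width: 0.0852
gripper_force: 0.0
time_s: 8.27
tcp_pos: [0.437, -0.3632, 0.0233]
tcp_rot: [0.1, 0.995, 0.0, -0.0]
ft_force: [0.2, 0.8, -0.5]
grip_width: 0.0528
gripper_force: 0.0
```

Run:
```python
from m import *
for n,b in (('scene',(140,100,260,190)),('top',(400,150,500,280))):
    s=snapshot(n);x0,y0,x1,y1=b;cv2.imwrite(f'pics/t3{n}.png',cv2.resize(s['pixels'][y0:y1,x0:x1],None,fx=4,fy=4,interpolation=2))
a=cv2.imread('pics/t3scene.png');b=cv2.imread('pics/t3top.png');h=max(a.shape[0],b.shape[0])
z=np.zeros((h,a.shape[1]+b.shape[1],3),np.uint8);z[:a.shape[0],:a.shape[1]]=a;z[:b.shape[0],a.shape[1]:]=b;z=cv2.resize(z,(800,int(h*800/z.shape[1])));cv2.imwrite('pics/t4.png',z)
print(telemetry.sense()['gripper_force'])
```

```text
0.0
```

View pics/t4.png

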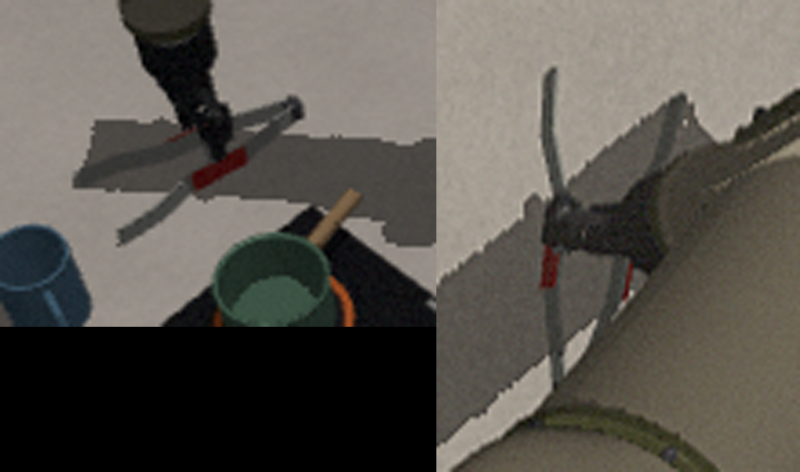

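In the scene half the fingertip is at (220,158), at the grip's top edge. In the top half the right jaw tip has moved in from about (695,90) to (685,95), so the tongs may be lightly squeezed. I'll narrow a little more, raise, and check.

```bash
python3 -m handwheel '[{"x":0,"y":0,"z":0,"ax":0,"ay":0,"az":0,"grip":0.6},{"x":0,"y":0,"z":0,"ax":0,"ay":0,"az":0,"grip":0.58},{"x":0,"y":0,"z":0,"ax":0,"ay":0,"az":0,"grip":0.58},{"x":0,"y":0,"z":0,"ax":0,"ay":0,"az":0,"grip":0.58}]' 30
python3 -m handwheel '[{"x":0,"y":0,"z":0.04,"ax":0,"ay":0,"az":0,"grip":0.58},{"x":0,"y":0,"z":0.1,"ax":0,"ay":0,"az":0,"grip":0.58},{"x":0,"y":0,"z":0.16,"ax":0,"ay":0,"az":0,"grip":0.58},{"x":0,"y":0,"z":0.16,"ax":0,"ay":0,"az":0,"grip":0.58}]' 30
python3 - <<'E'
from m import *
s=snapshot('scene');cv2.imwrite('pics/t5.png',cv2.resize(s['pixels'][90:200,130:270],None,fx=4,fy=4,interpolation=2))
# tongs red in both views
t=snapshot('top')
for q,b in((s,(150,100,240,175)),(t,(415,160,490,270))):
    for c,st,m in blobs(q,(0,120,60),(8,255,255),b,2):print(c.round(1),st)
E
```

```text
time_s: 8.7
tcp_pos: [0.437, -0.3632, 0.0233]
tcp_rot: [0.101, 0.995, 0.0, -0.0]
ft_force: [-0.3, -0.8, 0.6]
grip_width: 0.0494
gripper_force: 0.0
time_s: 9.03
tcp_pos: [0.4382, -0.3645, 0.0665]
tcp_rot: [0.101, 0.995, -0.001, 0.002]
ft_force: [0.6, -0.2, 1.0]
grip_width: 0.0494
gripper_force: 0.0
[199.9 145.8] [193 141  14  11  38]
[431.6 216.2] [429 205   6  24  84]
[452.6 225.5] [451 219   4  14  15]
```

View pics/t5.png

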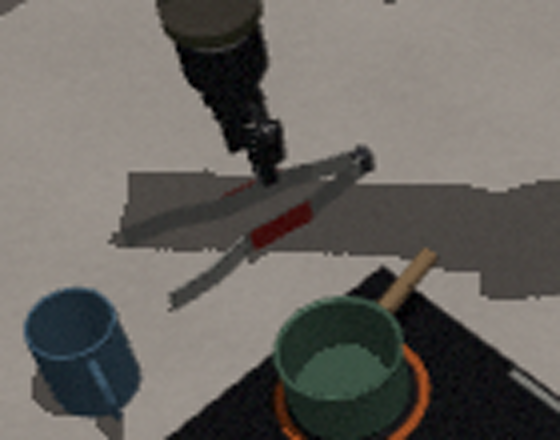

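The tongs stayed on the worktop, so that was not a grip. My picture allowance is used up, so I'll measure numerically with depth: the fingertips against the TCP, and the tongs' surfaces.

Run:
```python
from m import *
tc=telemetry.sense()['tcp_pos'];print('tcp',tc)
for n in('scene','top'):
    s=snapshot(n);P=cloud(s)
    V=P[(s['depth']>0)]
    # finger points
    c=(np.abs(V[:,0]-tc[0])<.03)&(np.abs(V[:,1]-tc[1])<.07)&(V[:,2]>.036)&(V[:,2]<.16)
    F=V[c]
    for z in np.arange(.036,.14,.012):
        a=F[(F[:,2]>=z)&(F[:,2]<z+.012)]
        if len(a):print(n,'finger z',z.round(3),len(a),'x',a[:,0].min().round(3),a[:,0].max().round(3),'y',a[:,1].min().round(3),a[:,1].max().round(3))
    c=(V[:,0]>.3)&(V[:,0]<.6)&(V[:,1]>-.47)&(V[:,1]<-.29)&(V[:,2]>.010)&(V[:,2]<.034);T=V[c]
    for x in np.arange(.315,.59,.02):
        a=T[np.abs(T[:,0]-x)<.005];y=np.sort(a[:,1])
        if len(y):
            L=y[y>y.mean()];print(n,'tongs x',x.round(3),len(y),y[0].round(3),y[-1].round(3),'z',a[:,2].max().round(3), 'splitmid', np.round((y[y<=y.mean()].mean()+L.mean())/2 if len(L) else 0,3))
    for lo,hi in(((0,110,50),(9,255,255)),((171,110,50),(180,255,255))):
        for c,st,m in blobs(s,lo,hi,(150,100,240,175) if n=='scene' else (415,160,490,270),3,5):
            q=P[m];print(n,'red',c.round(1),st[4],np.median(q,0).round(3),'range',q.min(0).round(3),q.max(0).round(3))
```

```text
tcp [ 0.43743155 -0.36337235  0.06402761]
scene finger z 0.072 19 x 0.428 0.452 y -0.395 -0.325
scene finger z 0.084 17 x 0.432 0.453 y -0.393 -0.323
scene finger z 0.096 16 x 0.423 0.452 y -0.39 -0.321
scene finger z 0.108 9 x 0.435 0.454 y -0.396 -0.33
scene finger z 0.12 28 x 0.435 0.459 y -0.416 -0.301
scene finger z 0.132 31 x 0.436 0.459 y -0.394 -0.3
scene tongs x 0.315 1 -0.345 -0.345 z 0.021 splitmid 0
scene tongs x 0.335 16 -0.349 -0.328 z 0.027 splitmid -0.339
scene tongs x 0.355 16 -0.362 -0.328 z 0.028 splitmid -0.344
scene tongs x 0.375 15 -0.373 -0.328 z 0.027 splitmid -0.349
scene tongs x 0.395 17 -0.381 -0.33 z 0.029 splitmid -0.354
scene tongs x 0.415 11 -0.379 -0.325 z 0.026 splitmid -0.354
scene tongs x 0.435 20 -0.393 -0.328 z 0.03 splitmid -0.36
scene tongs x 0.455 19 -0.403 -0.329 z 0.028 splitmid -0.365
scene tongs x 0.475 21 -0.406 -0.337 z 0.027 splitmid -0.372
scene tongs x 0.495 16 -0.419 -0.339 z 0.029 splitmid -0.378
scene tongs x 0.515 14 -0.428 -0.334 z 0.028 splitmid -0.379
scene tongs x 0.535 15 -0.434 -0.332 z 0.028 splitmid -0.383
scene tongs x 0.5
[... 867 characters left out ...]
 -0.39 -0.33 z 0.03 splitmid -0.359
top tongs x 0.435 27 -0.394 -0.333 z 0.029 splitmid -0.363
top tongs x 0.455 15 -0.344 -0.338 z 0.028 splitmid -0.34
top tongs x 0.475 14 -0.403 -0.34 z 0.03 splitmid -0.359
top tongs x 0.495 24 -0.417 -0.341 z 0.03 splitmid -0.379
top tongs x 0.515 25 -0.429 -0.338 z 0.031 splitmid -0.384
top tongs x 0.535 22 -0.436 -0.336 z 0.03 splitmid -0.385
top tongs x 0.555 17 -0.44 -0.341 z 0.028 splitmid -0.389
top tongs x 0.575 6 -0.345 -0.342 z 0.028 splitmid -0.344
top red [431.6 216.7] 88 [ 0.442 -0.337  0.02 ] range [ 0.41  -0.343  0.001] [ 0.473 -0.331  0.03 ]
top red [452.5 225.5] 17 [ 0.417 -0.389  0.025] range [ 0.399 -0.4    0.   ] [ 0.434 -0.383  0.029]
```

Run:
```python
from m import *
s=snapshot('scene');P=cloud(s);R=np.array(s['R']);t=np.array(s['t'])
tc=telemetry.sense()['tcp_pos']
def pr(X):
    c=R@np.array(X)+t;return (c[0]/c[2]*s['fx']+s['cx'],c[1]/c[2]*s['fy']+s['cy'])
for dz in(-.019,-.013,-.006,0,.01):
    for dy in(-.032,.032):print(dz,dy,np.round(pr([tc[0]+.2*dy,tc[1]+dy,tc[2]+dz]),1))
g=s['pixels'].max(2)
print(g[124:146,184:210])
print((P[124:146,184:210,2]*1000).astype(int))
```

```text
-0.019 -0.032 [190.1 131.7]
-0.019 0.032 [198.7 141.8]
-0.013 -0.032 [189.8 130.6]
-0.013 0.032 [198.4 140.8]
-0.006 -0.032 [189.5 129.3]
-0.006 0.032 [198.1 139.5]
0 -0.032 [189.2 128.2]
0 0.032 [197.8 138.4]
0.01 -0.032 [188.6 126.4]
0.01 0.032 [197.3 136.6]
[[147 144  96   6  14  12  15  16  18  37  14  28  29  33  33  21  16  74
  150 151 153 150 150 150 147 148]
 [148 146 120  20   8  12  16  16  16  16  15  17  17  21  27  19  20  74
  148 150 149 151 150 150 150 151]
 [147 149 140  25   6   5  15  16  15  50  43  11  16  19  15  14  14  60
  150 149 151 150 149 150 151 152]
 [151 149 146  89  19   0  12  13  16  29  79   9   9  17   9  16  14  60
  151 149 149 149 152 151 151 150]
 [150 147 147 141   6  29  85  83  78  19  16  16  22   6  13  15   6  60
  151 151 150 150 150 150 151 150]
 [147 146 149 146 118 123 148 144  81  13  12  15  15  10  17  14  13  48
  125 150 153 149 151 150 152 150]
 [146 144 147 149 149 148 147 149 144  19  14  14   9  13  16  12  13  47
  123 151 151 149 144 133 113  91]
 [147 146 149 148 149 147 146 148 142  78  10  14   6  11  11  29 100 150
  
[... 3830 characters left out ...]
 25   25   26   16   16]
 [  23   16   17   13    6   18    9    1    3    1    0    0    0    1
     3   -1   -2    1    0   26   23   25   19   21   13    9]
 [  15   14    9    9    3    4    0    0    2    1    3    1    2    0
     0    2   -1   -2   29   24   24   23   25   15    8    5]
 [  11    4 1207    2    1   -3    0    3    1   -1    0   -2    0    5
     0    0   21   25   25   20   15   16   13   11    2    2]
 [   2    0    4    2    1    0    3   -3   -2    1    2    3   -2    0
    24   25   20   20   17   13   19    3   10    4    0    4]
 [   1    1    0    7    2    0    5    0    2 1207    2    0   27   26
    22   21   23   17   15   14    8    4    0   -2    3    0]]
```

Depth shows that at this opening the fingertips sit about 7 to 10 mm *above* the TCP reading, so the pads hovered over the grips. I'll go back down, deeper and in guarded steps, watching the force.

```bash
cat > tip.py <<'E'
from m import *
st=telemetry.sense();tc=st['tcp_pos'];print('tcp',tc.round(4),'f',st['ft_force'].round(1),'w',st['grip_width'])
s=snapshot('scene');P=cloud(s);g=s['pixels'].max(2)
m=(g<40)&(np.hypot(P[...,0]-tc[0],P[...,1]-tc[1])<.07)&(P[...,2]<tc[2]+.03)&(P[...,2]>.003)
q=P[m];print('dark low pts',len(q),'zmin sorted',np.sort(q[:,2])[:8].round(3));
for a in q[np.argsort(q[:,2])][:4]:print(a.round(3))
E
python3 -m handwheel '[{"x":-0.01,"y":0,"z":-0.06,"ax":0,"ay":0,"az":0,"grip":1},{"x":-0.01,"y":0,"z":-0.12,"ax":0,"ay":0,"az":0,"grip":1},{"x":-0.01,"y":0,"z":-0.17,"ax":0,"ay":0,"az":0,"grip":1},{"x":-0.01,"y":0,"z":-0.17,"ax":0,"ay":0,"az":0,"grip":1},{"x":-0.01,"y":0,"z":-0.17,"ax":0,"ay":0,"az":0,"grip":1},{"x":-0.01,"y":0,"z":-0.19,"ax":0,"ay":0,"az":0,"grip":1},{"x":-0.01,"y":0,"z":-0.21,"ax":0,"ay":0,"az":0,"grip":1},{"x":-0.01,"y":0,"z":-0.21,"ax":0,"ay":0,"az":0,"grip":1}]' 30
python3 tip.py
```

```text
time_s: 9.95
tcp_pos: [0.4344, -0.363, 0.0102]
tcp_rot: [0.1, 0.995, 0.0, -0.0]
ft_force: [0.2, -0.4, 0.3]
grip_width: 0.0854
gripper_force: 0.0
tcp [ 0.4344 -0.363   0.0102] f [ 0.2 -0.4  0.3] w 0.08539213056134905
dark low pts 10 zmin sorted [0.029 0.029 0.029 0.032 0.034 0.037 0.038 0.038]
[ 0.422 -0.404  0.029]
[ 0.414 -0.325  0.029]
[ 0.431 -0.313  0.029]
[ 0.426 -0.404  0.032]
```

```bash
python3 -m handwheel '[{"x":0,"y":0,"z":-0.02,"ax":0,"ay":0,"az":0,"grip":0.9},{"x":0,"y":0,"z":-0.04,"ax":0,"ay":0,"az":0,"grip":0.85},{"x":0,"y":0,"z":-0.05,"ax":0,"ay":0,"az":0,"grip":0.85},{"x":0,"y":0,"z":-0.05,"ax":0,"ay":0,"az":0,"grip":0.85}]' 30
python3 tip.py
```

```text
time_s: 10.33
tcp_pos: [0.4341, -0.3629, -0.0025]
tcp_rot: [0.1, 0.995, 0.0, -0.0]
ft_force: [-0.3, 0.4, 0.3]
grip_width: 0.0725
gripper_force: 0.0
tcp [ 0.4341 -0.3629 -0.0025] f [-0.3  0.4  0.3] w 0.0724679435313669
dark low pts 13 zmin sorted [0.005 0.017 0.018 0.021 0.021 0.022 0.023 0.023]
[ 0.422 -0.381  0.005]
[ 0.446 -0.322  0.017]
[ 0.428 -0.401  0.018]
[ 0.442 -0.313  0.021]
```

The TCP reads below the worktop with no contact, which confirms the offset: the tips are at about 13 mm. Closing lightly.

```bash
python3 -m handwheel '[{"x":0,"y":0,"z":0,"ax":0,"ay":0,"az":0,"grip":0.75},{"x":0,"y":0,"z":0,"ax":0,"ay":0,"az":0,"grip":0.7},{"x":0,"y":0,"z":0,"ax":0,"ay":0,"az":0,"grip":0.66},{"x":0,"y":0,"z":0,"ax":0,"ay":0,"az":0,"grip":0.62},{"x":0,"y":0,"z":0,"ax":0,"ay":0,"az":0,"grip":0.6},{"x":0,"y":0,"z":0,"ax":0,"ay":0,"az":0,"grip":0.6},{"x":0,"y":0,"z":0,"ax":0,"ay":0,"az":0,"grip":0.6}]' 30
python3 tip.py
```

```text
time_s: 10.97
tcp_pos: [0.4353, -0.3645, -0.0002]
tcp_rot: [0.101, 0.995, -0.001, 0.001]
ft_force: [-1.3, -0.2, 12.0]
grip_width: 0.0514
gripper_force: 14.3
tcp [ 4.353e-01 -3.645e-01 -2.000e-04] f [-1.3 -0.2 12. ] w 0.051362549510711876
dark low pts 20 zmin sorted [0.003 0.008 0.009 0.013 0.015 0.016 0.017 0.017]
[ 0.432 -0.371  0.003]
[ 0.417 -0.38   0.008]
[ 0.427 -0.381  0.009]
[ 0.416 -0.38   0.013]
```

Gripping now at 14 N. Lifting.

```bash
python3 -m handwheel '[{"x":0,"y":0,"z":0.04,"ax":0,"ay":0,"az":0,"grip":0.6},{"x":0,"y":0,"z":0.1,"ax":0,"ay":0,"az":0,"grip":0.6},{"x":0,"y":0,"z":0.18,"ax":0,"ay":0,"az":0,"grip":0.6},{"x":0,"y":0,"z":0.27,"ax":0,"ay":0,"az":0,"grip":0.6},{"x":0,"y":0,"z":0.36,"ax":0,"ay":0,"az":0,"grip":0.6},{"x":0,"y":0,"z":0.45,"ax":0,"ay":0,"az":0,"grip":0.6},{"x":0,"y":0,"z":0.54,"ax":0,"ay":0,"az":0,"grip":0.6},{"x":0,"y":0,"z":0.6,"ax":0,"ay":0,"az":0,"grip":0.6}]' 30
python3 -m handwheel '[{"x":0,"y":0,"z":0,"ax":0,"ay":0,"az":0,"grip":0.6},{"x":0,"y":0,"z":0,"ax":0,"ay":0,"az":0,"grip":0.6}]' 30
cat > tg.py <<'E'
from m import *
st=telemetry.sense();tc=st['tcp_pos'];q=st['tcp_rot'];yaw=2*np.arctan2(q[1],q[0])-np.pi
print('tcp',tc.round(4),'tool yaw',np.degrees(yaw).round(2),'w',st['grip_width'].round(4),'gf',st['gripper_force'])
c,s_=np.cos(yaw),np.sin(yaw)
for n in('scene','top'):
    s=snapshot(n);P=cloud(s);V=P[s['depth']>0]-[tc[0],tc[1],0]
    # tool-aligned: a forward, b left
    a=V[:,0]*c+V[:,1]*s_;b=-V[:,0]*s_+V[:,1]*c;z=V[:,2]
    m=(a>-.13)&(a<.16)&(abs(b)<.08)&(z>tc[2]-.035)&(z<tc[2]+.05)
    for lo in np.arange(-.12,.15,.02):
        k=m&(a>=lo)&(a<lo+.01)
        if k.sum()>1:
            L=k&(b>0);r=k&(b<=0)
            f=lambda k:(b[k].mean().round(3),b[k].min().round(3),b[k].max().round(3),z[k].min().round(3),z[k].max().round(3),k.sum()) if k.any() else ''
            print(n,round(lo,2),'L',f(L),'R',f(r))
    print(n,'a max',a[m].max().round(3),'a min',a[m].min().round(3))
E
python3 tg.py
```

```text
time_s: 11.68
tcp_pos: [0.4346, -0.3635, 0.1508]
tcp_rot: [0.101, 0.995, -0.0, 0.001]
ft_force: [0.2, -0.3, -0.7]
grip_width: 0.0511
gripper_force: 9.9
time_s: 11.85
tcp_pos: [0.4348, -0.3632, 0.1488]
tcp_rot: [0.1, 0.995, 0.0, 0.001]
ft_force: [-0.3, 0.0, -1.8]
grip_width: 0.0514
gripper_force: 9.9Traceback (most recent call last):
  File "tg.py", line 3, in <module>
    print('tcp',tc.round(4),'tool yaw',np.degrees(yaw).round(2),'w',st['grip_width'].round(4),'gf',st['gripper_force'])
                                                                    ^^^^^^^^^^^^^^^^^^^^^^
AttributeError: 'float' object has no attribute 'round'
```

```bash
sed -i "s/st\['grip_width'\].round(4)/round(st['grip_width'],4)/" tg.py; python3 tg.py
python3 - <<'E'
from m import *
R=[]
for n,b in(('top',(240,130,280,165)),('scene',(235,230,270,270))):
    s=snapshot(n);P=cloud(s)
    for c,st,m in blobs(s,(5,90,80),(25,255,255),b,1):
        q=P[m];print(n,c.round(1),st,np.median(q,0).round(3),'z',q[:,2].min().round(3),q[:,2].max().round(3));u,v=st[0]+st[2]/2-.5,st[1]+st[3]/2-.5;R.append(ray(s,u,v));print(onz(s,u,v,.032).round(4))
(o1,d1),(o2,d2)=R
t=np.linalg.lstsq(np.c_[d1,-d2],o2-o1,rcond=None)[0];print('tri',o1+d1*t[0],o2+d2*t[1])
E
```

```text
tcp [ 0.4348 -0.3632  0.1488] tool yaw -11.52 w 0.0514 gf 9.926950335502625
scene -0.12 L (np.float64(0.009), np.float64(0.004), np.float64(0.012), np.float64(0.152), np.float64(0.174), np.int64(13)) R (np.float64(-0.002), np.float64(-0.004), np.float64(-0.001), np.float64(0.171), np.float64(0.174), np.int64(3))
scene -0.1 L (np.float64(0.011), np.float64(0.007), np.float64(0.014), np.float64(0.148), np.float64(0.175), np.int64(14)) R (np.float64(-0.005), np.float64(-0.008), np.float64(-0.0), np.float64(0.157), np.float64(0.176), np.int64(10))
scene -0.08 L (np.float64(0.017), np.float64(0.013), np.float64(0.022), np.float64(0.151), np.float64(0.176), np.int64(12)) R (np.float64(-0.009), np.float64(-0.016), np.float64(-0.004), np.float64(0.152), np.float64(0.176), np.int64(17))
scene -0.06 L (np.float64(0.02), np.float64(0.017), np.float64(0.022), np.float64(0.152), np.float64(0.172), np.int64(13)) R (np.float64(-0.012), np.float64(-0.017), np.float64(-0.006), np.float64(0.151), np.float64(0.175), np.int64(16))
scene -0.04 L (np.float64(0.025), np.float64(0.019), np.float64(0.027), n
[... 4159 characters left out ...]
np.float64(0.151), np.float64(0.176), np.int64(24)) R (np.float64(-0.039), np.float64(-0.042), np.float64(-0.037), np.float64(0.149), np.float64(0.175), np.int64(23))
top 0.12 L (np.float64(0.041), np.float64(0.04), np.float64(0.042), np.float64(0.152), np.float64(0.174), np.int64(20)) R (np.float64(-0.041), np.float64(-0.043), np.float64(-0.039), np.float64(0.149), np.float64(0.175), np.int64(22))
top a max 0.134 a min -0.116
top [257.6 147.1] [250 139  16  17 210] [0.631 0.131 0.048] z 0.025 0.057
[0.6361 0.1324 0.032 ]
scene [251.3 249.4] [245 243  13  13 130] [0.637 0.139 0.047] z 0.028 0.059
[0.6316 0.131  0.032 ]
tri [0.63440014 0.13211838 0.03809713] [0.63342335 0.13340736 0.0378774 ]
```

The tongs hang level in the gripper, with the underside about at the TCP, aligned, and the jaw point 110 mm ahead. The roll triangulates to (0.634, 0.132). I'll carry the tongs to (0.524, 0.132) at yaw 0.

```bash
python3 -m handwheel '[{"x":0.01,"y":0.06,"z":0,"ax":0,"ay":0,"az":0.002,"grip":0.6},{"x":0.03,"y":0.17,"z":0,"ax":0,"ay":0,"az":0.006,"grip":0.6},{"x":0.05,"y":0.29,"z":0,"ax":0,"ay":0,"az":0.01,"grip":0.6},{"x":0.07,"y":0.41,"z":0,"ax":0,"ay":0,"az":0.013,"grip":0.6},{"x":0.09,"y":0.53,"z":0,"ax":0,"ay":0,"az":0.017,"grip":0.6},{"x":0.12,"y":0.65,"z":0,"ax":0,"ay":0,"az":0.021,"grip":0.6},{"x":0.14,"y":0.77,"z":0,"ax":0,"ay":0,"az":0.025,"grip":0.6},{"x":0.16,"y":0.89,"z":0,"ax":0,"ay":0,"az":0.028,"grip":0.6}]'
python3 -m handwheel '[{"x":0.03,"y":0.12,"z":0,"ax":0,"ay":0,"az":0.004,"grip":0.6},{"x":0.06,"y":0.24,"z":0,"ax":0,"ay":0,"az":0.004,"grip":0.6},{"x":0.09,"y":0.36,"z":0,"ax":0,"ay":0,"az":0.004,"grip":0.6},{"x":0.12,"y":0.48,"z":0,"ax":0,"ay":0,"az":0.004,"grip":0.6},{"x":0.15,"y":0.6,"z":0,"ax":0,"ay":0,"az":0.004,"grip":0.6},{"x":0.18,"y":0.72,"z":0,"ax":0,"ay":0,"az":0.004,"grip":0.6},{"x":0.19,"y":0.82,"z":0,"ax":0,"ay":0,"az":0.004,"grip":0.6},{"x":0.2,"y":0.88,"z":0,"ax":0,"ay":0,"az":0.004,"grip":0.6}]'
python3 -m handwheel '[{"x":0,"y":0.1,"z":0,"ax":0,"ay":0,"az":0,"grip":0.6},{"x":0,"y":0.2,"z":0,"ax":0,"ay":0,"az":0,"grip":0.6},{"x":0,"y":0.21,"z":0,"ax":0,"ay":0,"az":0,"grip":0.6},{"x":0,"y":0.21,"z":0,"ax":0,"ay":0,"az":0,"grip":0.6}]'
python3 tg.py | grep -E "tcp|0.08|0.1 |-0.1 |a max" | sed 's/np.float64//g;s/np.int64//g'
```

```text
time_s: 12.72
tcp_pos: [0.4741, -0.1392, 0.1477]
tcp_rot: [0.012, 1.0, -0.0, -0.001]
ft_force: [0.9, -0.4, -1.1]
grip_width: 0.0512
gripper_force: 9.9
time_s: 13.38
tcp_pos: [0.524, 0.0824, 0.1473]
tcp_rot: [-0.001, 1.0, -0.0, -0.001]
ft_force: [-0.8, 0.0, -1.3]
grip_width: 0.0515
gripper_force: 9.9
time_s: 13.72
tcp_pos: [0.5241, 0.1327, 0.1476]
tcp_rot: [-0.001, 1.0, -0.0, -0.001]
ft_force: [-0.3, -0.8, -2.6]
grip_width: 0.0516
gripper_force: 9.9
tcp [0.5241 0.1327 0.1476] tool yaw 0.12 w 0.0516 gf 9.934631288051605
scene -0.1 L ((0.011), (0.004), (0.014), (0.152), (0.174), (8)) R ((-0.004), (-0.008), (-0.001), (0.149), (0.177), (16))
scene -0.08 L ((0.016), (0.013), (0.018), (0.154), (0.17), (7)) R ((-0.009), (-0.014), (-0.006), (0.149), (0.175), (15))
scene 0.08 L ((0.04), (0.038), (0.042), (0.15), (0.172), (13)) R ((-0.036), (-0.039), (-0.035), (0.15), (0.173), (14))
scene 0.1 L ((0.041), (0.038), (0.043), (0.152), (0.173), (11)) R ((-0.037), (-0.04), (-0.036), (0.149), (0.174), (13))
scene a max 0.132 a min -0.118Traceback (most recent call last):
  File "tg.py", line 16, in <module>
    print(n,'a max',a[m].max().round(3),'a min',a[m].min().round(3))
                    ~~~~~~~~^^
    return umr_maximum(a, axis, None, out, keepdims, initial, where)
ValueError: zero-size array to reduction operation maximum which has no identity
```

```bash
python3 -m handwheel '[{"x":0,"y":0,"z":-0.08,"ax":0,"ay":0,"az":0,"grip":0.6},{"x":0,"y":0,"z":-0.18,"ax":0,"ay":0,"az":0,"grip":0.6},{"x":0,"y":0,"z":-0.28,"ax":0,"ay":0,"az":0,"grip":0.6},{"x":0,"y":0,"z":-0.36,"ax":0,"ay":0,"az":0,"grip":0.6},{"x":0,"y":0,"z":-0.43,"ax":0,"ay":0,"az":0,"grip":0.6},{"x":0,"y":0,"z":-0.47,"ax":0,"ay":0,"az":0,"grip":0.6},{"x":0,"y":0,"z":-0.5,"ax":0,"ay":0,"az":0,"grip":0.6},{"x":0,"y":0,"z":-0.51,"ax":0,"ay":0,"az":0,"grip":0.6}]'
python3 -m handwheel '[{"x":0,"y":0,"z":0,"ax":0,"ay":0,"az":0,"grip":0.6},{"x":0,"y":0,"z":0,"ax":0,"ay":0,"az":0,"grip":0.6}]'
cat > rl.py <<'E'
from m import *
tc=telemetry.sense()['tcp_pos'];s=snapshot('scene');P=cloud(s)
for c,st,m in blobs(s,(5,90,80),(25,255,255),(200,180,280,280),2):
    q=P[m];print('roll',c.round(1),st,np.median(q,0).round(3),'z',np.percentile(q[:,2],[2,98]).round(3))
V=P[s['depth']>0]-[tc[0],tc[1],0]
for z0 in(.005,):
    m=(V[:,0]>.07)&(V[:,0]<.14)&(abs(V[:,1])<.07)&(V[:,2]>tc[2]-.002)&(V[:,2]<tc[2]+.03)
    q=V[m];h,e=np.histogram(q[:,1],np.arange(-.07,.071,.01));print('jaw/roll y hist',list(zip(e[:-1].round(2),h)))
    for sg in(1,-1):
        k=q[(q[:,1]*sg>.026)];print(sg,len(k),k.mean(0).round(3) if len(k) else '',k[:,2].min() if len(k) else '',k[:,2].max() if len(k) else '')
E
python3 rl.py
```

```text
time_s: 14.48
tcp_pos: [0.5243, 0.1307, 0.0201]
tcp_rot: [0.001, 1.0, -0.0, -0.0]
ft_force: [-0.2, -0.2, -1.5]
grip_width: 0.0513
gripper_force: 9.9
time_s: 14.65
tcp_pos: [0.5251, 0.1317, 0.0216]
tcp_rot: [0.0, 1.0, 0.0, 0.001]
ft_force: [0.4, -0.2, -0.1]
grip_width: 0.0512
gripper_force: 9.9
roll [251.2 249.3] [245 243  13  13 127] [0.637 0.139 0.047] z [0.037 0.055]
roll [224. 196.] [201 180  37  25 126] [ 0.547 -0.09   0.014] z [0.009 0.02 ]
jaw/roll y hist [(np.float64(-0.07), np.int64(0)), (np.float64(-0.06), np.int64(0)), (np.float64(-0.05), np.int64(4)), (np.float64(-0.04), np.int64(71)), (np.float64(-0.03), np.int64(2)), (np.float64(-0.02), np.int64(13)), (np.float64(-0.01), np.int64(28)), (np.float64(0.0), np.int64(36)), (np.float64(0.01), np.int64(44)), (np.float64(0.02), np.int64(26)), (np.float64(0.03), np.int64(21)), (np.float64(0.04), np.int64(44)), (np.float64(0.05), np.int64(0)), (np.float64(0.06), np.int64(0))]
1 66 [0.102 0.04  0.038] 0.023028694115543043 0.049617832224351247
-1 76 [ 0.1   -0.037  0.038] 0.021723434832539423 0.04971672905789526
```

The jaws straddle the unmoved roll. I'll lower 1.5 mm more and squeeze.

```bash
python3 -m handwheel '[{"x":0,"y":0,"z":-0.006,"ax":0,"ay":0,"az":0,"grip":0.57},{"x":0,"y":0,"z":-0.006,"ax":0,"ay":0,"az":0,"grip":0.53},{"x":0,"y":0,"z":-0.006,"ax":0,"ay":0,"az":0,"grip":0.49},{"x":0,"y":0,"z":-0.006,"ax":0,"ay":0,"az":0,"grip":0.46},{"x":0,"y":0,"z":-0.006,"ax":0,"ay":0,"az":0,"grip":0.43},{"x":0,"y":0,"z":-0.006,"ax":0,"ay":0,"az":0,"grip":0.4},{"x":0,"y":0,"z":-0.006,"ax":0,"ay":0,"az":0,"grip":0.3},{"x":0,"y":0,"z":-0.006,"ax":0,"ay":0,"az":0,"grip":0.2}]' 35
python3 -m handwheel '[{"x":0,"y":0,"z":0,"ax":0,"ay":0,"az":0,"grip":0.1},{"x":0,"y":0,"z":0,"ax":0,"ay":0,"az":0,"grip":0},{"x":0,"y":0,"z":0,"ax":0,"ay":0,"az":0,"grip":0},{"x":0,"y":0,"z":0,"ax":0,"ay":0,"az":0,"grip":0}]' 40
python3 rl.py
```

```text
time_s: 15.37
tcp_pos: [0.5246, 0.1317, 0.0193]
tcp_rot: [0.0, 1.0, 0.0, 0.0]
ft_force: [-0.1, -0.7, -1.4]
grip_width: 0.0368
gripper_force: 35.2
time_s: 15.7
tcp_pos: [0.5245, 0.1318, 0.0193]
tcp_rot: [0.0, 1.0, 0.0, 0.0]
ft_force: [-0.6, -0.2, -1.2]
grip_width: 0.0359
gripper_force: 41.4
roll [224. 196.] [201 180  37  25 127] [ 0.546 -0.091  0.013] z [0.008 0.018]
roll [250.8 248.6] [245 243  13  13 126] [0.636 0.136 0.048] z [0.037 0.056]
jaw/roll y hist [(np.float64(-0.07), np.int64(1)), (np.float64(-0.06), np.int64(2)), (np.float64(-0.05), np.int64(1)), (np.float64(-0.04), np.int64(2)), (np.float64(-0.03), np.int64(52)), (np.float64(-0.02), np.int64(24)), (np.float64(-0.01), np.int64(22)), (np.float64(0.0), np.int64(31)), (np.float64(0.01), np.int64(38)), (np.float64(0.02), np.int64(72)), (np.float64(0.03), np.int64(0)), (np.float64(0.04), np.int64(4)), (np.float64(0.05), np.int64(1)), (np.float64(0.06), np.int64(6))]
1 37 [0.104 0.036 0.028] 0.01772767171689321 0.046362987190763025
-1 9 [ 0.103 -0.042  0.022] 0.017314260441190114 0.03932734547320392
```

The jaws have closed on the roll (grip width 36 mm, as expected). I'll lift 10 cm smoothly.

```bash
python3 -m handwheel '[{"x":0,"y":0,"z":0.02,"ax":0,"ay":0,"az":0,"grip":0},{"x":0,"y":0,"z":0.06,"ax":0,"ay":0,"az":0,"grip":0},{"x":0,"y":0,"z":0.12,"ax":0,"ay":0,"az":0,"grip":0},{"x":0,"y":0,"z":0.19,"ax":0,"ay":0,"az":0,"grip":0},{"x":0,"y":0,"z":0.26,"ax":0,"ay":0,"az":0,"grip":0},{"x":0,"y":0,"z":0.33,"ax":0,"ay":0,"az":0,"grip":0},{"x":0,"y":0,"z":0.38,"ax":0,"ay":0,"az":0,"grip":0},{"x":0,"y":0,"z":0.4,"ax":0,"ay":0,"az":0,"grip":0}]' 40
python3 -m handwheel '[{"x":0,"y":0,"z":0,"ax":0,"ay":0,"az":0,"grip":0},{"x":0,"y":0,"z":0,"ax":0,"ay":0,"az":0,"grip":0},{"x":0,"y":0,"z":0,"ax":0,"ay":0,"az":0,"grip":0},{"x":0,"y":0,"z":0,"ax":0,"ay":0,"az":0,"grip":0},{"x":0,"y":0,"z":0,"ax":0,"ay":0,"az":0,"grip":0},{"x":0,"y":0,"z":0,"ax":0,"ay":0,"az":0,"grip":0},{"x":0,"y":0,"z":0,"ax":0,"ay":0,"az":0,"grip":0},{"x":0,"y":0,"z":0,"ax":0,"ay":0,"az":0,"grip":0}]' 40
sed -i 's/(200,180,280,280)/(190,150,300,290)/' rl.py; python3 rl.py; python3 pan.py
```

```text
time_s: 16.42
tcp_pos: [0.5256, 0.132, 0.1221]
tcp_rot: [0.0, 1.0, 0.001, 0.001]
ft_force: [1.2, -0.3, -2.2]
grip_width: 0.0358
gripper_force: 41.3
time_s: 17.08
tcp_pos: [0.5244, 0.1317, 0.1191]
tcp_rot: [0.0, 1.0, -0.0, -0.0]
ft_force: [-0.4, 0.6, -1.3]
grip_width: 0.0361
gripper_force: 41.3
roll [248.4 233.9] [242 228  14  14 141] [0.636 0.137 0.146] z [0.134 0.153]
roll [224.7 194.6] [201 176  37  29 135] [ 0.539 -0.092  0.013] z [0.009 0.019]
jaw/roll y hist [(np.float64(-0.07), np.int64(0)), (np.float64(-0.06), np.int64(0)), (np.float64(-0.05), np.int64(0)), (np.float64(-0.04), np.int64(0)), (np.float64(-0.03), np.int64(59)), (np.float64(-0.02), np.int64(21)), (np.float64(-0.01), np.int64(29)), (np.float64(0.0), np.int64(41)), (np.float64(0.01), np.int64(49)), (np.float64(0.02), np.int64(79)), (np.float64(0.03), np.int64(0)), (np.float64(0.04), np.int64(0)), (np.float64(0.05), np.int64(0)), (np.float64(0.06), np.int64(0))]
1 32 [0.102 0.027 0.132] 0.11883350623621332 0.14265194849805618
-1 5 [ 0.111 -0.027  0.137] 0.13286337549180266 0.13897624753147575
pan 321 (363.5, 179.0) 21.914705276489258 [ 0.53404057 -0.14279102  0.082     ]
```

The roll has risen 10 cm with the tongs and is holding still, and the pan is on its ring. Handing in.

```bash
python3 -c "
from station import manip
print(manip.finish_job())"
```

```text
the job is handed in; nothing more can be done
None
```

I handed the job in with the saucepan let go about 3 mm from the orange ring's centre and the roll held still in the tongs about 10 cm above the plate; the first try at the tongs missed without moving them, and no verdict came back.

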